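# Free the stuck reamer of a citrus press

## Robot

A 6-joint arm with a two-finger parallel gripper is mounted at the origin on a cart in front of the work surface, level with it; the furniture and walls round the work are solid. World frame = base frame: x ahead of the robot, y to its left, z up, the work surface at z = 0. Lengths are in m, angles in rad, forces in N, time in s.
With the tool pointing down it reaches from about 0.35 to 0.775 m from the base axis. Payload 5.5 kg.
Tool frame: the origin (TCP) lies at the very end of the fingers, on their centre line; the grasp point (between the pads) lies 19 mm behind it; z points along the fingers, y is the line along which they close (so a half turn about z gives the same grasp; the last joint's range is limited). The gripper opens to 85 mm and grips with 20 to 120 N. Pads are 22 mm wide; open, the fingers measure 114 mm over their backs; the gripper's body (76 mm by 85 mm) begins 54 mm behind the grasp point. The pads swing forward as they close: fully open they stand 13 mm farther back than shut.
Start: joints at [1.182, 0.313, 0.046, 1.304, 0, 1.431], TCP at [0.142, 0.557, 0.231] pointing down, gripper open.
Joint ranges: [-2.76, 2.76], [-0.86, 1.69], [-1.03, 1.26], [-2.2, 2.34], [-1.47, 1.5], [-3.14, 3.14]. Speed limits (rad/s): [2.57, 2.57, 3.14, 3.14, 3.14, 3.14].

## Interface

Orientations are given as a unit quaternion [w, x, y, z].
In Python, from workcell import get_state, read_camera, hand_in gives the robot as it stands.
- The arm moves only by the tool send_rows, never from a script. Its argument "increments" is a list of rows, each an object of numbers: "dx", "dy", "dz": the shift along the world's x, y, z in units of 25 mm (1.0 is 25 mm); "roll": the turn about the world's z in units of 8 degrees (1.0 is 8 degrees); "claw": the opening, from -1 (shut) to 1 (fully open). In form: [{"dx": .., "dy": .., "dz": .., "roll": .., "claw": ..}, ...]. A call has exactly 5 rows; each row is the pose to reach, as a shift and turn from the pose commanded when the call began; what a row does not reach only later rows make up. A row lasts 1/8 s, in which the tool goes at most 62.5 mm and 10.7 degrees, less where a joint would pass 70% of its speed; a pose out of reach is approached as far as the arm can. A call with a gripper value outside its range is refused whole. The fingers move at their own pace and stop on an object; "grip_force" is the grip in N (left out, the last holds). Time passes only in rows, so rows that repeat a pose let the fingers close, or fill a call up. It gives the time, the measured TCP pose, the force, the opening and the grip force at its end, in the units of the state.
- get_state(): the state, without advancing time (a new reading comes with each control period).
- read_camera(name): name is "scene" or "side" or "wrist"; returns a dict with "image" (384x512x3 uint8, blue, green, red), "fx", "fy", "cx", "cy" (pixels), "world_to_cam" (4x4, takes a point from world to camera coordinates). Camera axes: x right, y up, looking along -z (the intrinsics and any distortion apply to the point x, -y, -z); pixel columns grow to the right and rows downward; lengths in m; the calibration is good to about 2 mm. A picture is of the moment at which its call begins. There is no depth.
- hand_in(): hands the job in; it is judged then, once.
The state is a dict: "clock": time; "joint_pos": joint angles; "qvel": joint speeds; "tau": joint torques, N m; "tcp_pos": TCP position; "orientation": TCP orientation; "wrist_force": force on the tool from outside, world axes, zero at the start; "ft_torque": the same for the moment, N m; "finger_gap": finger opening in m; "grip_force": force on a finger pad.
Only numpy, scipy, OpenCV 4.12 (cv2) and the standard library are available. Lean on these libraries where they do the work, as an engineer would, in place of code of your own. Each camera call takes 0.05 s, during which the arm holds its last target. There are 200 camera calls.

## Task

The orange reamer cone has seized on the spindle of the citrus press. Work it off by twisting it back and forth while pulling up, so that the drive unit stays standing on the counter where it is, then set the reamer down gently, upright, inside the draining tray. Leave the other things on the counter alone.

Things in the scene. Friction and masses are not known exactly. Their poses are not given: they have to be found in the camera images.
- press_base: Drive unit of an electric citrus press, loose on the counter, about 1.6 kg: round white housing 132 mm across and 70 mm high with a grey button, and an upright smooth steel spindle 23 mm in diameter in the middle of its top that ends 96 mm above the counter. Origin at the centre of the underside, z up.
- reamer: Orange plastic reamer, 0.15 kg, 66 mm high: upright round ribbed body 52 to 55 mm in diameter up to 40 mm above its underside, then a dome. Origin at the centre of its flat underside, z up along its axis. At the start it is pushed down over the spindle and rests on the housing top (origin 70 mm above the counter), gripped by rubber pads in its bore; no stop limits its turning, either way.
- drain_tray: Shallow steel draining tray, fixed, 120 mm along its x by 160 mm along its y, rim 14 mm high and 4 mm thick; inside are flat ribs along x whose tops lie 7 mm above the counter. Origin at the centre of its underside, z up.
- tonic_can: Bystander: drinks can, 53 mm across, 134 mm high; origin under its centre.
- spice_a: Bystander: spice jar with a red cap, 45 mm across, 106 mm high; origin under its centre.
- spice_b: Bystander: spice jar with a white cap, 47 mm across, 98 mm high; origin under its centre.
- jigger: Bystander: brass double jigger, 41 mm across, 85 mm high; origin under its centre.
- espresso_cup: Bystander: white cup with handle, 62 by 86 mm, 50 mm high; origin under its centre.
- tumbler: Bystander: clear glass tumbler, 79 mm across, 90 mm high; origin under its centre.
- reamer_grip (a point): Point on the reamer's axis 27 mm above its underside, at a good height to grip the straight body from above, with a firm grip (about 60 N). Pull only while it is turning: at each reversal turn some 0.3 rad before pulling on, and keep the pull under about 9 N; a drive unit once lifted (15 to 16 N) turns along with the reamer.
- spindle_top (a point): Top end of the spindle. The pads hold the reamer until it is lifted 22 mm. They resist sliding and turning alike, 18 to 22 N at the spindle's surface (0.2 to 0.25 N m): a straight pull lifts the drive unit, but while the reamer turns a small pull lets it creep up, about 2 mm per radian turned. The housing's rubber foot grips the counter well enough to resist the turning.
There are look-alikes about, which are no part of the job. There is more than one size of the reamer; the job needs the larger.

How it is judged:
By the outcome, as a careful person would: the job done as asked, in the order asked, and still so for the second after the job is handed in, with the robot touching nothing.
It also fails if it takes over 72 s, if anything falls off the work surface, if the arm or the gripper's body presses on something with over 40 N, if the wrist force passes 120 N, or if a joint passes its speed limit or range.

## Working session

There is one attempt and no reset: what is moved stays moved. The work goes in short steps, Python scripts to look and compute and a tool call to move; the robot and the scene stay as the last step left them, time stands still between calls to the robot, and variables do not carry over. Pictures are saved under pics/ and viewed, at most 10 in all, crops included, and the job is handed in when it is done.

Besides the shell and the picture viewer there is one more tool, called after ">>>" in YAML: its name, and indented under it one key for each argument. send_rows: Moves the arm, as the interface text tells. Its arguments: {"type":"object","properties":{"increments":{"type":"array","items":{"type":"object","properties":{"dx":{"type":"number"},"dy":{"type":"number"},"dz":{"type":"number"},"roll":{"type":"number"},"claw":{"type":"number"}}}},"grip_force":{"type":"number"}},"required":["increments"]}

```bash
mkdir -p pics; python3 - <<'E'
from workcell import *
import cv2
for n in("scene","side"):
    r=read_camera(n); cv2.imwrite(f"pics/{n}0.png",cv2.resize(r["image"],(800,600),interpolation=cv2.INTER_CUBIC))
    print(n,[r[k] for k in r if k!="image"])
print(get_state())
E
```

```text
scene [496.3631249576412, 496.3631249576412, 254.96516046409107, 190.49182333904184, array([[-0.88209915, -0.47088379,  0.01302054,  0.48688357],
       [ 0.36255289, -0.66099795,  0.65699096, -0.27502201],
       [-0.30075985,  0.5842518 ,  0.75378601, -1.65516132],
       [ 0.        ,  0.        ,  0.        ,  1.        ]])]
side [359.26654936107303, 359.26654936107303, 260.58111385627853, 189.09313142016566, array([[ 0.99782194, -0.06286221,  0.01999306, -0.54995806],
       [ 0.00667766,  0.39778761,  0.91745323, -0.07288437],
       [-0.06562613, -0.91532145,  0.39734097, -1.3176282 ],
       [ 0.        ,  0.        ,  0.        ,  1.        ]])]
{'clock': 0.1, 'joint_pos': array([ 1.18239898e+00,  3.13909851e-01,  4.51191388e-02,  1.30358542e+00,
       -1.64801188e-05,  1.43119505e+00]), 'qvel': array([ 9.76798474e-05, -1.26462267e-03,  4.47221191e-03,  7.48305411e-04,
       -5.77501244e-04,  9.59897438e-05]), 'tau': array([ 2.64619521e-03, -4.81721485e+01,  2.99244761e+01,  1.26903193e-02,
       -1.18183511e-04,  4.06786029e-06]), 'tcp_pos': array([0.14143446, 0.55688395, 0.23051768]), 'orientation': array([-1.98165545e-04,  1.24077397e-01,  9.92272229e-01, -7.64686889e-04]), 'wrist_force': array([ 0.20328234, -0.38649527,  0.62077944]), 'ft_torque': array([ 0.054477  , -0.00363351,  0.02895377]), 'grip_force': 0.0, 'finger_gap': 0.08554352264300127}
```

View pics/scene0.png

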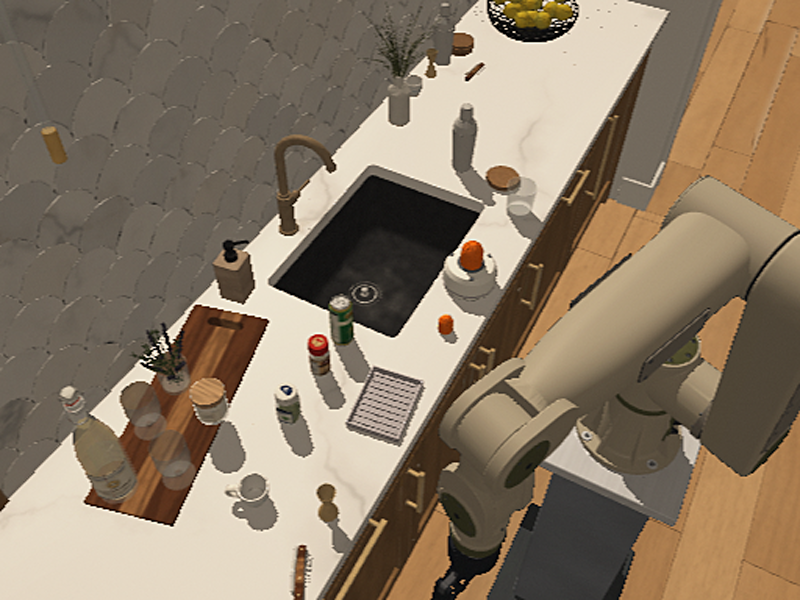

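View pics/side0.png

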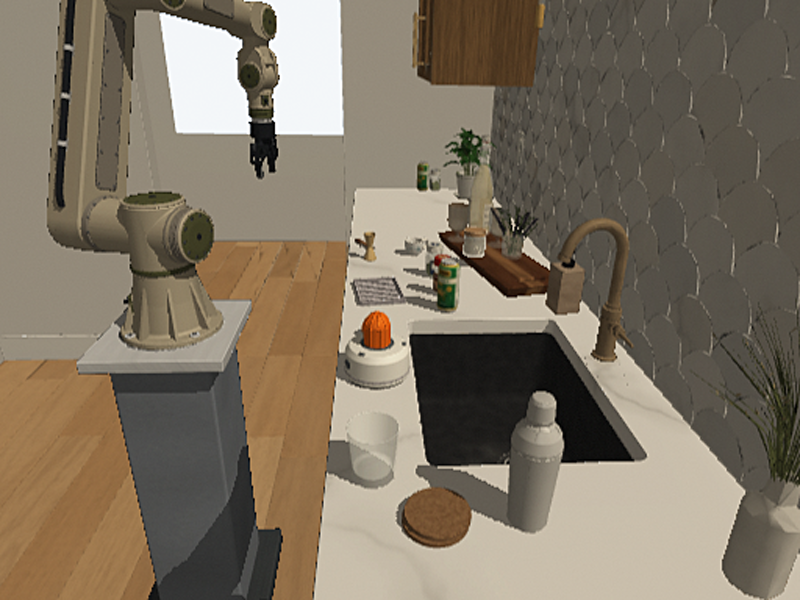

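The scene view (800×600) shows the press at (470,270) with its orange reamer top at about (471,250). The small look-alike is loose at (446,324), and the tray is centred at about (385,404). The can (341,318) and spice jars (319,355) and (287,404) stand beside the tray. The side view has the press at (377,350) and the tray at (378,290).

```bash
cat >h.py <<'E'
from workcell import *
import numpy as np, cv2
def ray(r,u,v):
    T=r["world_to_cam"];R=T[:3,:3];d=np.array([(u-r["cx"])/r["fx"],-(v-r["cy"])/r["fy"],-1.])
    return -R.T@T[:3,3],R.T@d
def onz(r,u,v,z):
    o,d=ray(r,u,v);return o+d*(z-o[2])/d[2]
def proj(r,p):
    c=r["world_to_cam"]@np.append(p,1);return np.array([r["cx"]+r["fx"]*c[0]/-c[2],r["cy"]-r["fy"]*c[1]/-c[2]])
def tri(rays):
    A=0;b=0
    for o,d in rays:
        d=d/np.linalg.norm(d);P=np.eye(3)-np.outer(d,d);A=A+P;b=b+P@o
    return np.linalg.solve(A,b)
def blobs(r):
    h=cv2.cvtColor(r["image"],cv2.COLOR_BGR2HSV);m=cv2.inRange(h,(3,190,100),(16,255,255))
    n,l,s,c=cv2.connectedComponentsWithStats(m);return [(s[i],c[i]) for i in range(1,n) if s[i][4]>25]
E
python3 - <<'E'
from h import *
a=read_camera("scene");b=read_camera("side")
for r in(a,b):
    for s,c in blobs(r): print(s,c,onz(r,*c,.103),onz(r,*c,.02))
def crop(i,x,y,w,h,k): return cv2.resize(i["image"][y:y+h,x:x+w],None,fx=k,fy=k,interpolation=cv2.INTER_CUBIC)
A=crop(a,215,145,110,145,4)   # scene
B=crop(b,215,165,80,90,4)
out=np.zeros((580,780,3),np.uint8);out[:580,:440]=A;out[:360,450:770]=B
cv2.imwrite("pics/crop1.png",out)
E
```

```text
[295 154  14  19 217] [301.52995392 163.1843318 ] [ 0.46947588 -0.20942465  0.103     ] [ 0.49704379 -0.28644325  0.02      ]
[281 202   9  12  94] [284.82978723 207.53191489] [0.4314552  0.01128296 0.103     ] [ 0.45663058 -0.05184713  0.02      ]
[232 200  18  23 330] [241.23030303 211.18787879] [ 0.47534567 -0.23172738  0.103     ] [ 0.47743888 -0.06854455  0.02      ]
```

View pics/crop1.png

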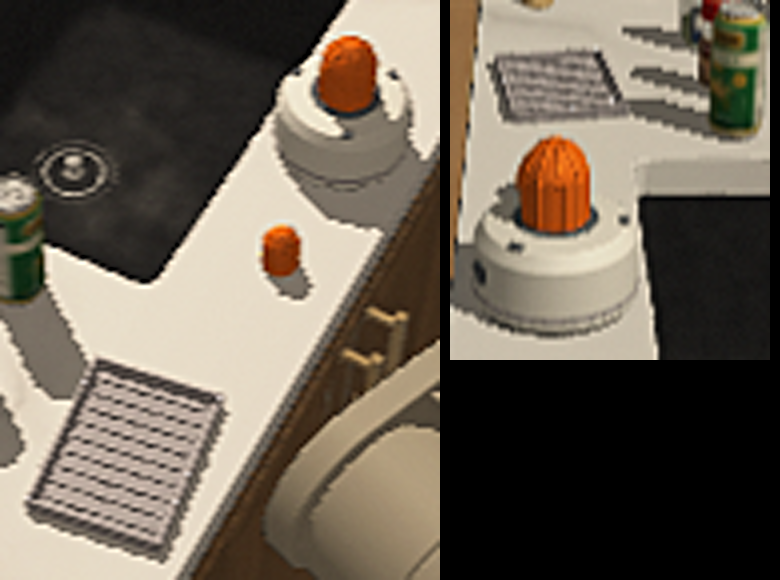

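In the enlarged crop (4×), the scene half shows the reamer spanning columns 317–378 and rows 36–115. The tray rim corners there are (97,360), (226,397), (163,550) and (28,506). In the side half the reamer spans columns 518–590 and rows 137–234.

```bash
python3 - <<'E'
from h import *
from scipy.optimize import least_squares as LS
a=read_camera("scene");b=read_camera("side")
t=np.linspace(0,2*np.pi,48)
def body(prof): return np.vstack([np.c_[r*np.cos(t),r*np.sin(t),0*t+z] for r,z in prof])
R=body([(.0265,.07),(.0268,.11)]+[(.0268*np.cos(q),.11+.026*np.sin(q)) for q in np.linspace(.1,1.57,8)])
H=body([(.066,.0),(.066,.055)])
def bb(r,P):
    q=np.array([proj(r,p) for p in P]);return np.r_[q.min(0),q.max(0)]
oa=np.array([294.2,154,309.5,173.7]);ob=np.array([232,199.2,250,223.5])
def f(p,w=1):
    P=R+[*p[:2],0];e=np.r_[bb(a,P)-oa,bb(b,P)-ob]
    Q=H+[*p[:2],0];h=np.r_[(bb(a,Q)-[283.7,0,318,0])[[0,2]],(bb(b,Q)-[220.5,0,262.2,0])[[0,2]]]
    return np.r_[e,h]
s=LS(f,[.47,-.22]);print(s.x,s.fun.round(1))
ca=np.array([[97,360],[226,397],[163,550],[28,506]])/4+[215,145]
cb=np.array([[40,58],[150,52],[170,108],[60,122]])/4+[215,165]
print([onz(a,*c,.014).round(3)[:2] for c in ca],[onz(b,*c,.014).round(3)[:2] for c in cb])
print("mid",np.mean([onz(a,*c,.014) for c in ca],0),np.mean([onz(b,*c,.014) for c in cb],0))
for n,r,u,v,z in [("can",a,341,295,.134),("red",a,319,337,.106)]: print(n,onz(r,u*.64,v*.64,z))
E
```

```text
[ 0.47359144 -0.21889065] [-0.4 -1.2 -0.5 -1.2 -0.1 -0.4 -0.7 -0.6 -1.3 -0.1 -1.  -0.6]
[array([0.544, 0.131]), array([0.428, 0.112]), array([0.405, 0.271]), array([0.522, 0.287])] [array([0.411, 0.249]), array([0.532, 0.265]), array([0.545, 0.112]), array([0.435, 0.08 ])]
mid [0.47461942 0.20042527 0.014     ] [0.48089401 0.1767896  0.014     ]
can [0.65998157 0.07028641 0.134     ]
red [0.65335769 0.17578428 0.106     ]
```

>>> send_rows:
  increments:
    - {"dx": 1.6,"dy": -1.6,"claw": 1}
    - {"dx": 3.2,"dy": -3.2,"claw": 1}
    - {"dx": 4.8,"dy": -4.8,"claw": 1}
    - {"dx": 6.4,"dy": -6.4,"claw": 1}
    - {"dx": 8,"dy": -8,"claw": 1}

```text
schema error: expected keys dx, dy, dz, roll, claw
```

>>> send_rows:
  increments:
    - {"dx": 0.9,"dy": -2,"claw": 1}
    - {"dx": 1.8,"dy": -4,"claw": 1}
    - {"dx": 2.7,"dy": -6,"claw": 1}
    - {"dx": 3.6,"dy": -8,"claw": 1}
    - {"dx": 4.5,"dy": -10,"claw": 1}

```text
schema error: expected keys dx, dy, dz, roll, claw
```

>>> send_rows:
  increments:
    - {"dx": 0,"dy": -2,"claw": 1}
    - {"dx": 0,"dy": -4,"claw": 1}
    - {"dx": 0,"dy": -6,"claw": 1}
    - {"dx": 0,"dy": -8,"claw": 1}
    - {"dx": 0,"dy": -9,"claw": 1}

```text
schema error: expected keys dx, dy, dz, roll, claw
```

```bash
python3 - <<'E'
from h import *
s=get_state();print(s["clock"],s["tcp_pos"],s["joint_pos"],s["orientation"],s["wrist_force"])
r=read_camera("wrist");print(r["fx"],r["cx"],r["cy"],ray(r,256,192));cv2.imwrite("pics/w1.png",r["image"])
print(blobs(r)); print(proj(r,np.array([.474,-.219,.136])))
E
```

```text
0.3 [0.14155282 0.55717399 0.23100457] [1.18237720e+00 3.13505719e-01 4.57470536e-02 1.30358673e+00
 2.58326147e-05 1.43122639e+00] [-8.41052983e-05  1.24103793e-01  9.92269204e-01 -2.61652164e-04] [-0.10482135 -0.71620036  0.65507587]
325.5005109944417 256.3724541385124 189.86527324513096 (array([0.05981966, 0.57628128, 0.37476506]), array([ 0.31867791, -0.08341761, -0.94420878]))
[]
[-262.35117901  567.4714733 ]
```

View pics/w1.png

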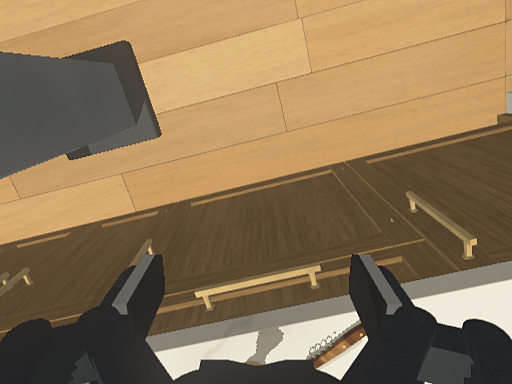

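The moves were refused because every row needs all five keys, so the wrist view only shows the floor, the cabinet fronts and the open fingers at (150,290) and (370,290). I'll resend with all the keys.

>>> send_rows:
  increments:
    - {"dx": 1.6,"dy": -1.6,"dz": 0,"roll": 0,"claw": 1}
    - {"dx": 3.2,"dy": -3.2,"dz": 0,"roll": 0,"claw": 1}
    - {"dx": 4.8,"dy": -4.8,"dz": 0,"roll": 0,"claw": 1}
    - {"dx": 6.4,"dy": -6.4,"dz": 0,"roll": 0,"claw": 1}
    - {"dx": 8,"dy": -8,"dz": 0,"roll": 0,"claw": 1}

```text
clock: 0.98
tcp_pos: [0.3427, 0.356, 0.2316]
orientation: [0.0, 0.124, 0.992, 0.0]
wrist_force: [0.9, 0.5, 0.1]
finger_gap: 0.0853
grip_force: 0.0
```

>>> send_rows:
  increments:
    - {"dx": 0.9,"dy": -2,"dz": 0,"roll": 0,"claw": 1}
    - {"dx": 1.8,"dy": -4,"dz": 0,"roll": 0,"claw": 1}
    - {"dx": 2.7,"dy": -6,"dz": 0,"roll": 0,"claw": 1}
    - {"dx": 3.6,"dy": -8,"dz": 0,"roll": 0,"claw": 1}
    - {"dx": 4.5,"dy": -10,"dz": 0,"roll": 0,"claw": 1}

```text
clock: 1.6
tcp_pos: [0.4547, 0.1056, 0.2316]
orientation: [0.0, 0.124, 0.992, 0.0]
wrist_force: [0.8, -0.3, -0.8]
finger_gap: 0.0852
grip_force: 0.0
```

>>> send_rows:
  increments:
    - {"dx": 0,"dy": -2,"dz": 0,"roll": 0,"claw": 1}
    - {"dx": 0,"dy": -4,"dz": 0,"roll": 0,"claw": 1}
    - {"dx": 0,"dy": -6,"dz": 0,"roll": 0,"claw": 1}
    - {"dx": 0,"dy": -8,"dz": 0,"roll": 0,"claw": 1}
    - {"dx": 0,"dy": -9,"dz": 0,"roll": 0,"claw": 1}

```text
clock: 2.22
tcp_pos: [0.454, -0.1201, 0.2314]
orientation: [0.0, 0.125, 0.992, -0.0]
wrist_force: [0.3, 1.4, 0.8]
finger_gap: 0.0853
grip_force: 0.0
```

```bash
python3 - <<'E'
from h import *
s=get_state();print(s["clock"],s["tcp_pos"],s["joint_pos"],s["orientation"],s["wrist_force"])
r=read_camera("wrist");cv2.imwrite("pics/w2.png",r["image"])
print(ray(r,256,192),blobs(r)); print(proj(r,np.array([.474,-.219,.136])),proj(r,np.array([.474,-.219,.07])))
E
```

```text
2.225 [ 0.45400169 -0.12008809  0.23141278] [-4.29652103e-01  1.08961043e-01 -2.12208155e-01  1.24902829e+00
 -1.89525567e-04 -1.78287308e-01] [ 2.57326979e-04  1.25351800e-01  9.92112306e-01 -1.80037035e-04] [0.2680102  1.39183507 0.78027298]
(array([ 0.37223458, -0.10076713,  0.37512289]), array([ 0.31912442, -0.08409949, -0.94399746])) [(array([297, 147,  29,  19, 365], dtype=int32), array([311.01369863, 156.22739726])), (array([ 122,  217,   56,   39, 1499], dtype=int32), array([149.71647765, 237.06871247]))]
[148.1654826  242.77591064] [168.71590239 211.70365502]
```

View pics/w2.png

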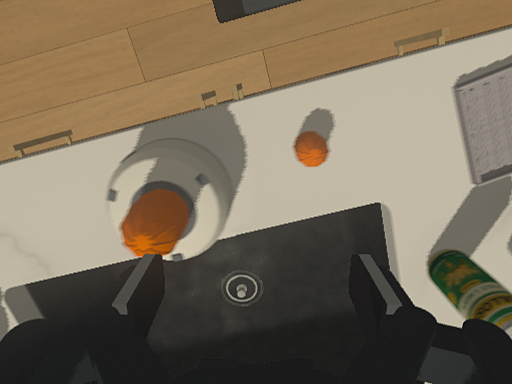

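The wrist view shows the large reamer on the press, with its rib tip at about (145,243) against a predicted (148,243). The small look-alike is at (311,150), the tray at the right edge, and the can at (470,280). The estimate holds, so I'll move above it and refine.

>>> send_rows:
  increments:
    - {"dx": 0.2,"dy": -1,"dz": 0,"roll": 0,"claw": 1}
    - {"dx": 0.4,"dy": -2,"dz": 0,"roll": 0,"claw": 1}
    - {"dx": 0.6,"dy": -3,"dz": 0,"roll": 0,"claw": 1}
    - {"dx": 0.8,"dy": -3.96,"dz": -0.5,"roll": 0,"claw": 1}
    - {"dx": 0.8,"dy": -3.96,"dz": -1.4,"roll": 0,"claw": 1}

```text
clock: 2.9
tcp_pos: [0.4751, -0.2186, 0.1957]
orientation: [0.001, 0.125, 0.992, -0.0]
wrist_force: [-0.3, 0.3, -0.0]
finger_gap: 0.0854
grip_force: 0.0
```

```bash
python3 - <<'E'
from h import *
s=get_state();print(s["tcp_pos"],s["joint_pos"],s["wrist_force"])
r=read_camera("wrist");im=r["image"].copy()
t=np.linspace(0,2*np.pi,60)
for rad,z,c in[(.027,.07,(255,0,0)),(.027,.11,(0,255,0)),(.066,.0,(255,0,255))]:
    q=np.array([proj(r,np.array([.474+rad*np.cos(x),-.219+rad*np.sin(x),z])) for x in t]).astype(int)
    cv2.polylines(im,[q],1,c,1)
cv2.circle(im,tuple(proj(r,np.array([.474,-.219,.136])).astype(int)),2,(255,255,0),-1)
cv2.imwrite("pics/w3.png",cv2.resize(im,(800,600),interpolation=cv2.INTER_CUBIC))
E
```

```text
[ 0.47506311 -0.21859293  0.19574603] [-5.84795441e-01  2.24686860e-01 -1.60213904e-01  1.18396288e+00
 -6.57123595e-05 -3.34409288e-01] [-0.34771799  0.27518032 -0.01257553]
```

View pics/w3.png

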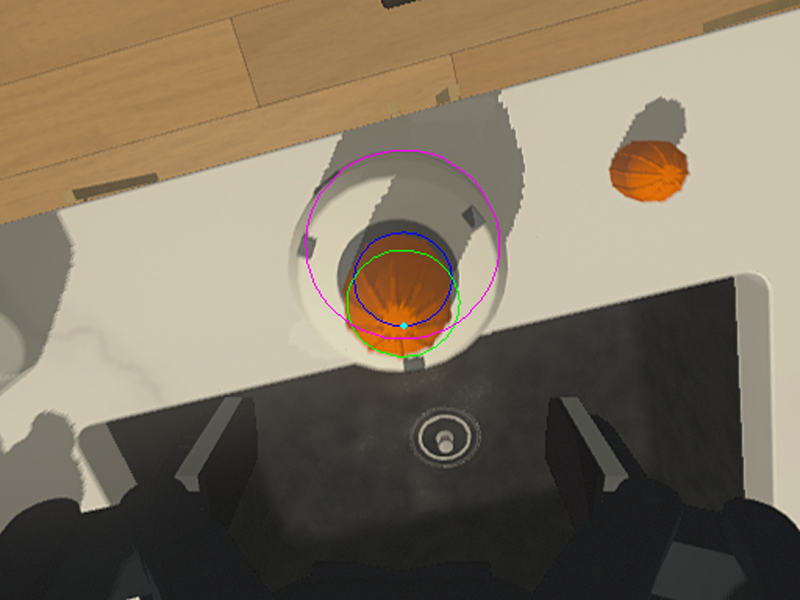

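The overlay shows the reamer about 4 px left and 5 px or less above the prediction (centre near (399,303), tip (400,316)). That puts it at roughly (0.473, -0.221), so I'll descend with that shift.

>>> send_rows:
  increments:
    - {"dx": -0.08,"dy": -0.1,"dz": -1,"roll": 0,"claw": 1}
    - {"dx": -0.08,"dy": -0.1,"dz": -2.2,"roll": 0,"claw": 1}
    - {"dx": -0.08,"dy": -0.1,"dz": -3.4,"roll": 0,"claw": 1}
    - {"dx": -0.08,"dy": -0.1,"dz": -4.4,"roll": 0,"claw": 1}
    - {"dx": -0.08,"dy": -0.1,"dz": -4.7,"roll": 0,"claw": 1}

```text
clock: 3.58
tcp_pos: [0.4708, -0.2181, 0.077]
orientation: [-0.002, 0.124, 0.992, 0.001]
wrist_force: [0.1, -0.1, -1.0]
finger_gap: 0.0855
grip_force: 0.0
```

>>> send_rows:
  increments:
    - {"dx": 0,"dy": 0,"dz": 0,"roll": 0,"claw": 0.6}
    - {"dx": 0,"dy": 0,"dz": 0,"roll": 0,"claw": 0.48}
    - {"dx": 0,"dy": 0,"dz": 0,"roll": 0,"claw": 0.42}
    - {"dx": 0,"dy": 0,"dz": 0,"roll": 0,"claw": 0.38}
    - {"dx": 0,"dy": 0,"dz": 0,"roll": 0,"claw": 0.36}
  grip_force: 20

```text
clock: 4.2
tcp_pos: [0.4723, -0.2193, 0.0791]
orientation: [0.0, 0.124, 0.992, -0.0]
wrist_force: [0.4, -0.2, -0.4]
finger_gap: 0.0582
grip_force: 0.0
```

>>> send_rows:
  increments:
    - {"dx": 0,"dy": 0,"dz": 0,"roll": 0,"claw": 0.33}
    - {"dx": 0,"dy": 0,"dz": 0,"roll": 0,"claw": 0.31}
    - {"dx": 0,"dy": 0,"dz": 0,"roll": 0,"claw": 0.3}
    - {"dx": 0,"dy": 0,"dz": 0,"roll": 0,"claw": 0.29}
    - {"dx": 0,"dy": 0,"dz": 0,"roll": 0,"claw": 0.28}
  grip_force: 20

```text
clock: 4.82
tcp_pos: [0.4721, -0.2193, 0.0788]
orientation: [-0.0, 0.124, 0.992, -0.0]
wrist_force: [-0.2, -0.6, -0.6]
finger_gap: 0.0547
grip_force: 0.3
```

>>> send_rows:
  increments:
    - {"dx": 0,"dy": 0,"dz": 0,"roll": 0,"claw": 0.24}
    - {"dx": 0,"dy": 0,"dz": 0,"roll": 0,"claw": 0.2}
    - {"dx": 0,"dy": 0,"dz": 0,"roll": 0,"claw": 0.1}
    - {"dx": 0,"dy": 0,"dz": 0,"roll": 0,"claw": 0}
    - {"dx": 0,"dy": 0,"dz": 0,"roll": 0,"claw": -0.2}
  grip_force: 25

```text
clock: 5.45
tcp_pos: [0.472, -0.22, 0.0793]
orientation: [0.0, 0.124, 0.992, -0.001]
wrist_force: [-3.0, -4.4, 4.5]
finger_gap: 0.052
grip_force: 26.0
```

>>> send_rows:
  increments:
    - {"dx": -0.02,"dy": -0.04,"dz": 0,"roll": 0,"claw": -0.5}
    - {"dx": -0.02,"dy": -0.04,"dz": 0.02,"roll": 0,"claw": -0.5}
    - {"dx": -0.02,"dy": -0.04,"dz": 0.02,"roll": 0,"claw": -0.5}
    - {"dx": -0.02,"dy": -0.04,"dz": 0.02,"roll": 0,"claw": -0.5}
    - {"dx": -0.02,"dy": -0.04,"dz": 0.02,"roll": 0,"claw": -0.5}
  grip_force: 60

```text
clock: 6.08
tcp_pos: [0.472, -0.2201, 0.0796]
orientation: [0.0, 0.124, 0.992, 0.0]
wrist_force: [-1.0, 0.2, 5.2]
finger_gap: 0.051
grip_force: 62.3
```

>>> send_rows:
  increments:
    - {"dx": 0,"dy": 0,"dz": 0,"roll": 0.6,"claw": -0.5}
    - {"dx": 0,"dy": 0,"dz": 0,"roll": 1.6,"claw": -0.5}
    - {"dx": 0,"dy": 0,"dz": 0.01,"roll": 2.6,"claw": -0.5}
    - {"dx": 0,"dy": 0,"dz": 0.02,"roll": 3.6,"claw": -0.5}
    - {"dx": 0,"dy": 0,"dz": 0.03,"roll": 4.6,"claw": -0.5}
  grip_force: 60

```text
clock: 6.7
tcp_pos: [0.4715, -0.2202, 0.0797]
orientation: [-0.0, -0.198, 0.98, 0.0]
wrist_force: [-0.2, -0.2, -0.3]
finger_gap: 0.0505
grip_force: 62.2
```

```bash
python3 - <<'E'
from h import *
s=get_state();print({k:np.round(s[k],3) for k in("joint_pos","tcp_pos","wrist_force","ft_torque","grip_force")})
E
```

```text
{'joint_pos': array([-0.591,  0.307, -0.353,  0.911, -0.   , -0.989]), 'tcp_pos': array([ 0.471, -0.22 ,  0.08 ]), 'wrist_force': array([-0.162, -0.204, -0.274]), 'ft_torque': array([-0.326,  0.041, -0.267]), 'grip_force': np.float64(62.227)}
```

>>> send_rows:
  increments:
    - {"dx": 0,"dy": 0,"dz": 0.02,"roll": 1.3,"claw": -0.5}
    - {"dx": 0,"dy": 0,"dz": 0.04,"roll": 2.6,"claw": -0.5}
    - {"dx": 0,"dy": 0,"dz": 0.06,"roll": 3.9,"claw": -0.5}
    - {"dx": 0,"dy": 0,"dz": 0.08,"roll": 5.2,"claw": -0.5}
    - {"dx": 0,"dy": 0,"dz": 0.1,"roll": 6.5,"claw": -0.5}

```text
clock: 7.32
tcp_pos: [0.4716, -0.2207, 0.0814]
orientation: [-0.0, -0.608, 0.794, 0.0]
wrist_force: [1.2, -4.5, -5.4]
finger_gap: 0.0509
grip_force: 63.3
```

>>> send_rows:
  increments:
    - {"dx": 0,"dy": 0,"dz": 0.02,"roll": 1.3,"claw": -0.5}
    - {"dx": 0,"dy": 0,"dz": 0.04,"roll": 2.6,"claw": -0.5}
    - {"dx": 0,"dy": 0,"dz": 0.06,"roll": 3.9,"claw": -0.5}
    - {"dx": 0,"dy": 0,"dz": 0.07,"roll": 5.2,"claw": -0.5}
    - {"dx": 0,"dy": 0,"dz": 0.07,"roll": 6.5,"claw": -0.5}

```text
clock: 7.95
tcp_pos: [0.4735, -0.2205, 0.0839]
orientation: [-0.001, 0.895, -0.447, 0.001]
wrist_force: [6.7, -1.8, -3.2]
finger_gap: 0.0507
grip_force: 63.6
```

```bash
python3 - <<'E'
from h import *
s=get_state();print({k:np.round(s[k],3) for k in("joint_pos","tcp_pos","wrist_force","ft_torque","grip_force")})
E
```

```text
{'joint_pos': array([-5.910e-01,  3.040e-01, -3.460e-01,  9.190e-01,  2.000e-03,
       -2.805e+00]), 'tcp_pos': array([ 0.473, -0.221,  0.084]), 'wrist_force': array([ 6.732, -1.811, -3.191]), 'ft_torque': array([-0.327, -1.264, -0.175]), 'grip_force': np.float64(63.58)}
```

>>> send_rows:
  increments:
    - {"dx": 0.03,"dy": 0,"dz": -0.02,"roll": -1.2,"claw": -0.5}
    - {"dx": 0.03,"dy": 0,"dz": -0.02,"roll": -2.5,"claw": -0.5}
    - {"dx": 0.03,"dy": 0,"dz": 0.0,"roll": -3.8,"claw": -0.5}
    - {"dx": 0.03,"dy": 0,"dz": 0.02,"roll": -5.1,"claw": -0.5}
    - {"dx": 0.03,"dy": 0,"dz": 0.04,"roll": -6.4,"claw": -0.5}

```text
clock: 8.57
tcp_pos: [0.4719, -0.2188, 0.0839]
orientation: [0.0, -0.609, 0.793, 0.002]
wrist_force: [0.9, 0.1, -3.8]
finger_gap: 0.0511
grip_force: 63.2
```

>>> send_rows:
  increments:
    - {"dx": 0,"dy": 0,"dz": 0.02,"roll": -1.3,"claw": -0.5}
    - {"dx": 0,"dy": 0,"dz": 0.04,"roll": -2.6,"claw": -0.5}
    - {"dx": 0,"dy": 0,"dz": 0.06,"roll": -3.9,"claw": -0.5}
    - {"dx": 0,"dy": 0,"dz": 0.08,"roll": -5.2,"claw": -0.5}
    - {"dx": 0,"dy": 0,"dz": 0.1,"roll": -6.5,"claw": -0.5}

```text
clock: 9.2
tcp_pos: [0.4712, -0.2184, 0.0859]
orientation: [-0.001, -0.2, 0.98, 0.002]
wrist_force: [1.2, 1.3, -5.4]
finger_gap: 0.0504
grip_force: 63.3
```

>>> send_rows:
  increments:
    - {"dx": 0,"dy": 0,"dz": 0.02,"roll": -1.3,"claw": -0.5}
    - {"dx": 0,"dy": 0,"dz": 0.04,"roll": -2.6,"claw": -0.5}
    - {"dx": 0,"dy": 0,"dz": 0.06,"roll": -3.9,"claw": -0.5}
    - {"dx": 0,"dy": 0,"dz": 0.08,"roll": -5.2,"claw": -0.5}
    - {"dx": 0,"dy": 0,"dz": 0.1,"roll": -6.5,"claw": -0.5}

```text
clock: 9.82
tcp_pos: [0.4706, -0.217, 0.0881]
orientation: [-0.003, 0.25, 0.968, 0.003]
wrist_force: [-0.6, 4.7, -4.4]
finger_gap: 0.0508
grip_force: 63.5
```

```bash
python3 - <<'E'
from h import *
s=get_state();print({k:np.round(s[k],3) for k in("joint_pos","tcp_pos","wrist_force","ft_torque","grip_force")})
for n in("scene","side"):
    r=read_camera(n);i=r["image"][145:195,275:335] if n=="scene" else r["image"][190:255,205:275]
    cv2.imwrite(f"pics/p_{n}.png",i)
    print(blobs(r))
E
```

```text
{'joint_pos': array([-0.589,  0.3  , -0.34 ,  0.938,  0.004, -0.085]), 'tcp_pos': array([ 0.471, -0.217,  0.088]), 'wrist_force': array([-0.594,  4.746, -4.361]), 'ft_torque': array([ 1.109, -0.159,  0.156]), 'grip_force': np.float64(63.485)}
[(array([297, 154,  13,  18, 151], dtype=int32), array([303.62251656, 163.03311258])), (array([281, 202,   9,  12,  94], dtype=int32), array([284.82978723, 207.53191489]))]
[(array([233, 196,  16,  24, 206], dtype=int32), array([243.3592233 , 208.99029126]))]
```

>>> send_rows:
  increments:
    - {"dx": 0,"dy": 0.04,"dz": 0.02,"roll": -1.3,"claw": -0.5}
    - {"dx": 0,"dy": 0.06,"dz": 0.04,"roll": -2.6,"claw": -0.5}
    - {"dx": 0,"dy": 0.06,"dz": 0.06,"roll": -3.9,"claw": -0.5}
    - {"dx": 0,"dy": 0.06,"dz": 0.08,"roll": -5.2,"claw": -0.5}
    - {"dx": 0,"dy": 0.06,"dz": 0.1,"roll": -6.5,"claw": -0.5}

```text
clock: 10.55
tcp_pos: [0.4723, -0.2174, 0.0914]
orientation: [-0.001, 0.648, 0.762, 0.001]
wrist_force: [2.5, 1.0, -6.9]
finger_gap: 0.0512
grip_force: 64.4
```

>>> send_rows:
  increments:
    - {"dx": 0,"dy": 0,"dz": 0.02,"roll": -1.3,"claw": -0.5}
    - {"dx": 0,"dy": 0,"dz": 0.04,"roll": -2.6,"claw": -0.5}
    - {"dx": 0,"dy": 0,"dz": 0.06,"roll": -3.9,"claw": -0.5}
    - {"dx": 0,"dy": 0,"dz": 0.08,"roll": -5.2,"claw": -0.5}
    - {"dx": 0,"dy": 0,"dz": 0.1,"roll": -6.5,"claw": -0.5}

```text
clock: 11.18
tcp_pos: [0.4734, -0.2187, 0.0946]
orientation: [0.0, 0.916, 0.401, 0.001]
wrist_force: [3.7, -0.0, -6.5]
finger_gap: 0.0509
grip_force: 64.5
```

```bash
python3 - <<'E'
from h import *
s=get_state();print({k:np.round(s[k],3) for k in("joint_pos","tcp_pos","wrist_force","ft_torque","grip_force")})
E
```

```text
{'joint_pos': array([-5.87e-01,  2.93e-01, -3.31e-01,  9.45e-01,  1.00e-03,  1.73e+00]), 'tcp_pos': array([ 0.473, -0.219,  0.095]), 'wrist_force': array([ 3.733, -0.015, -6.459]), 'ft_torque': array([-0.159, -0.862,  0.147]), 'grip_force': np.float64(64.521)}
```

>>> send_rows:
  increments:
    - {"dx": 0,"dy": 0,"dz": 0.02,"roll": -1.3,"claw": -0.5}
    - {"dx": 0,"dy": 0,"dz": 0.04,"roll": -2.6,"claw": -0.5}
    - {"dx": 0,"dy": 0,"dz": 0.06,"roll": -3.9,"claw": -0.5}
    - {"dx": 0,"dy": 0,"dz": 0.06,"roll": -5.2,"claw": -0.5}
    - {"dx": 0,"dy": 0,"dz": 0.06,"roll": -6.5,"claw": -0.5}

```text
clock: 11.8
tcp_pos: [0.4737, -0.2199, 0.0969]
orientation: [0.001, 0.999, -0.042, 0.001]
wrist_force: [2.6, -3.3, -1.8]
finger_gap: 0.051
grip_force: 64.9
```

>>> send_rows:
  increments:
    - {"dx": 0,"dy": 0,"dz": -0.02,"roll": 1.2,"claw": -0.5}
    - {"dx": 0,"dy": 0,"dz": -0.02,"roll": 2.5,"claw": -0.5}
    - {"dx": 0,"dy": 0,"dz": 0,"roll": 3.8,"claw": -0.5}
    - {"dx": 0,"dy": 0,"dz": 0.02,"roll": 5.1,"claw": -0.5}
    - {"dx": 0,"dy": 0,"dz": 0.04,"roll": 6.4,"claw": -0.5}

```text
clock: 12.42
tcp_pos: [0.4732, -0.2193, 0.0975]
orientation: [0.001, 0.917, 0.399, 0.0]
wrist_force: [2.1, -1.2, -3.5]
finger_gap: 0.0509
grip_force: 64.9
```

>>> send_rows:
  increments:
    - {"dx": 0,"dy": 0,"dz": 0.02,"roll": 1.3,"claw": -0.5}
    - {"dx": 0,"dy": 0,"dz": 0.04,"roll": 2.6,"claw": -0.5}
    - {"dx": 0,"dy": 0,"dz": 0.06,"roll": 3.9,"claw": -0.5}
    - {"dx": 0,"dy": 0,"dz": 0.08,"roll": 5.2,"claw": -0.5}
    - {"dx": 0,"dy": 0,"dz": 0.1,"roll": 6.5,"claw": -0.5}

```text
clock: 13.05
tcp_pos: [0.4722, -0.2189, 0.0998]
orientation: [-0.0, 0.649, 0.761, -0.0]
wrist_force: [-1.7, -2.0, -3.0]
finger_gap: 0.0507
grip_force: 65.0
```

```bash
python3 - <<'E'
from h import *
s=get_state();print({k:np.round(s[k],3) for k in("joint_pos","tcp_pos","wrist_force","ft_torque","grip_force")})
E
```

```text
{'joint_pos': array([-0.588,  0.288, -0.324,  0.959, -0.001,  0.824]), 'tcp_pos': array([ 0.472, -0.219,  0.1  ]), 'wrist_force': array([-1.737, -1.986, -3.042]), 'ft_torque': array([-0.426,  0.552, -0.113]), 'grip_force': np.float64(64.975)}
```

>>> send_rows:
  increments:
    - {"dx": 0,"dy": 0,"dz": 0.02,"roll": 1.3,"claw": -0.5}
    - {"dx": 0,"dy": 0,"dz": 0.04,"roll": 2.6,"claw": -0.5}
    - {"dx": 0,"dy": 0,"dz": 0.06,"roll": 3.9,"claw": -0.5}
    - {"dx": 0,"dy": 0,"dz": 0.08,"roll": 5.2,"claw": -0.5}
    - {"dx": 0,"dy": 0,"dz": 0.1,"roll": 6.5,"claw": -0.5}

```text
clock: 13.68
tcp_pos: [0.4723, -0.2185, 0.1024]
orientation: [-0.0, 0.25, 0.968, 0.0]
wrist_force: [0.1, -0.3, -2.2]
finger_gap: 0.0508
grip_force: 65.1
```

>>> send_rows:
  increments:
    - {"dx": 0,"dy": 0,"dz": 0.03,"roll": 1.3,"claw": -0.5}
    - {"dx": 0,"dy": 0,"dz": 0.06,"roll": 2.6,"claw": -0.5}
    - {"dx": 0,"dy": 0,"dz": 0.09,"roll": 3.9,"claw": -0.5}
    - {"dx": 0,"dy": 0,"dz": 0.12,"roll": 5.2,"claw": -0.5}
    - {"dx": 0,"dy": 0,"dz": 0.15,"roll": 6.5,"claw": -0.5}

```text
clock: 14.3
tcp_pos: [0.4722, -0.2185, 0.1061]
orientation: [-0.0, -0.2, 0.98, 0.0]
wrist_force: [-0.1, 0.9, -0.6]
finger_gap: 0.051
grip_force: 65.1
```

```bash
python3 - <<'E'
from h import *
s=get_state();print({k:np.round(s[k],3) for k in("joint_pos","tcp_pos","wrist_force","ft_torque","grip_force")})
E
```

```text
{'joint_pos': array([-0.588,  0.283, -0.315,  0.974,  0.   , -0.991]), 'tcp_pos': array([ 0.472, -0.219,  0.106]), 'wrist_force': array([-0.064,  0.857, -0.632]), 'ft_torque': array([ 0.018,  0.013, -0.042]), 'grip_force': np.float64(65.052)}
```

>>> send_rows:
  increments:
    - {"dx": 0,"dy": 0,"dz": 0.2,"roll": 0,"claw": -0.5}
    - {"dx": 0,"dy": 0,"dz": 0.5,"roll": 0,"claw": -0.5}
    - {"dx": 0,"dy": 0,"dz": 1,"roll": 0,"claw": -0.5}
    - {"dx": 0,"dy": 0,"dz": 1.7,"roll": 0,"claw": -0.5}
    - {"dx": 0,"dy": 0,"dz": 2.5,"roll": 0,"claw": -0.5}

```text
clock: 14.92
tcp_pos: [0.4724, -0.2187, 0.1703]
orientation: [0.0, -0.195, 0.981, -0.0]
wrist_force: [-0.4, 0.3, -1.9]
finger_gap: 0.0509
grip_force: 65.0
```

```bash
python3 - <<'E'
from h import *
s=get_state();print({k:np.round(s[k],3) for k in("tcp_pos","wrist_force")})
a=read_camera("scene")["image"][120:290,215:325];b=read_camera("side")["image"][165:255,205:285]
o=np.zeros((590,780,3),np.uint8);A=cv2.resize(a,None,fx=3.4,fy=3.4,interpolation=2);B=cv2.resize(b,None,fx=4.6,fy=4.6,interpolation=2)
o[:A.shape[0],:A.shape[1]]=A;o[:B.shape[0],400:400+B.shape[1]]=B
cv2.imwrite("pics/lift.png",o)
E
```

```text
{'tcp_pos': array([ 0.472, -0.219,  0.17 ]), 'wrist_force': array([-0.362,  0.298, -1.947])}
```

View pics/lift.png

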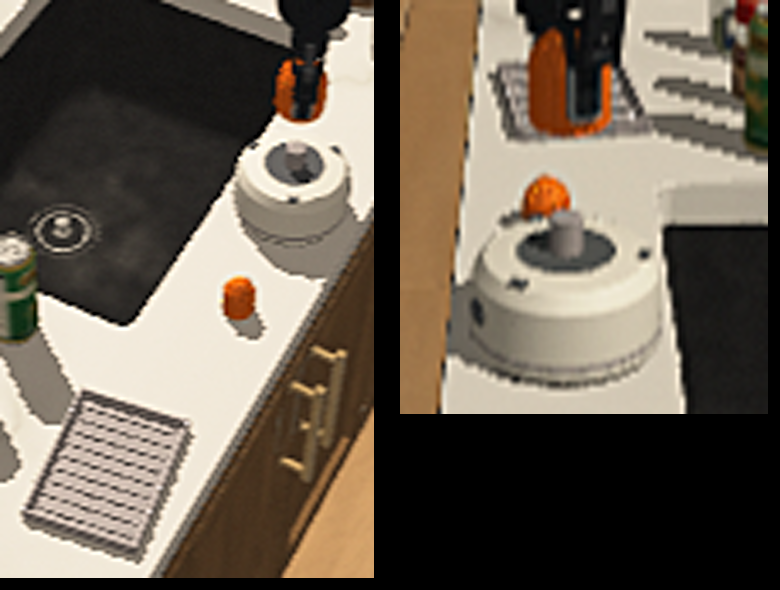

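The picture shows the reamer free and upright in the fingers, above the bare spindle at (295,155) in the left half. The housing stands where it was, and the tray is at (108,475). Now to carry it over.

>>> send_rows:
  increments:
    - {"dx": 0,"dy": 0.8,"dz": 0,"roll": 0,"claw": -0.5}
    - {"dx": 0,"dy": 2.4,"dz": 0,"roll": 0,"claw": -0.5}
    - {"dx": 0,"dy": 4.2,"dz": 0,"roll": 0,"claw": -0.5}
    - {"dx": 0,"dy": 6,"dz": 0,"roll": 0,"claw": -0.5}
    - {"dx": 0,"dy": 8,"dz": 0,"roll": 0,"claw": -0.5}

```text
clock: 15.65
tcp_pos: [0.4712, -0.0164, 0.1682]
orientation: [-0.001, -0.195, 0.981, 0.001]
wrist_force: [0.5, -0.1, -1.7]
finger_gap: 0.051
grip_force: 65.1
```

>>> send_rows:
  increments:
    - {"dx": 0,"dy": 2,"dz": 0,"roll": 0,"claw": -0.5}
    - {"dx": 0,"dy": 4,"dz": 0,"roll": 0,"claw": -0.5}
    - {"dx": 0.1,"dy": 6,"dz": 0,"roll": 0,"claw": -0.5}
    - {"dx": 0.1,"dy": 7.6,"dz": 0,"roll": 0,"claw": -0.5}
    - {"dx": 0.1,"dy": 8.5,"dz": 0,"roll": 0,"claw": -0.5}

```text
clock: 16.27
tcp_pos: [0.473, 0.1965, 0.1681]
orientation: [-0.001, -0.197, 0.98, 0.0]
wrist_force: [-0.3, 0.6, -1.4]
finger_gap: 0.0509
grip_force: 65.0
```

>>> send_rows:
  increments:
    - {"dx": 0,"dy": 0,"dz": -0.8,"roll": 0,"claw": -0.5}
    - {"dx": 0,"dy": 0,"dz": -1.8,"roll": 0,"claw": -0.5}
    - {"dx": 0,"dy": 0,"dz": -2.8,"roll": 0,"claw": -0.5}
    - {"dx": 0,"dy": 0,"dz": -3.8,"roll": 0,"claw": -0.5}
    - {"dx": 0,"dy": 0,"dz": -4.4,"roll": 0,"claw": -0.5}

```text
clock: 16.9
tcp_pos: [0.4727, 0.1942, 0.0572]
orientation: [-0.002, -0.196, 0.981, 0.0]
wrist_force: [0.2, -0.5, -1.4]
finger_gap: 0.0506
grip_force: 65.0
```

```bash
python3 - <<'E'
from h import *
s=get_state();print({k:np.round(s[k],3) for k in("tcp_pos","wrist_force","joint_pos")})
a=read_camera("scene")["image"][190:300,205:315];b=read_camera("side")["image"][140:220,215:305]
o=np.zeros((560,800,3),np.uint8);A=cv2.resize(a,None,fx=3.6,fy=3.6,interpolation=2);B=cv2.resize(b,None,fx=4.4,fy=4.4,interpolation=2)
o[:A.shape[0],:A.shape[1]]=A;o[:B.shape[0],400:400+B.shape[1]]=B
cv2.imwrite("pics/tray.png",o)
E
```

```text
{'tcp_pos': array([0.473, 0.194, 0.057]), 'wrist_force': array([ 0.248, -0.505, -1.408]), 'joint_pos': array([ 0.232,  0.317, -0.403,  0.855,  0.   , -0.162])}
```

View pics/tray.png

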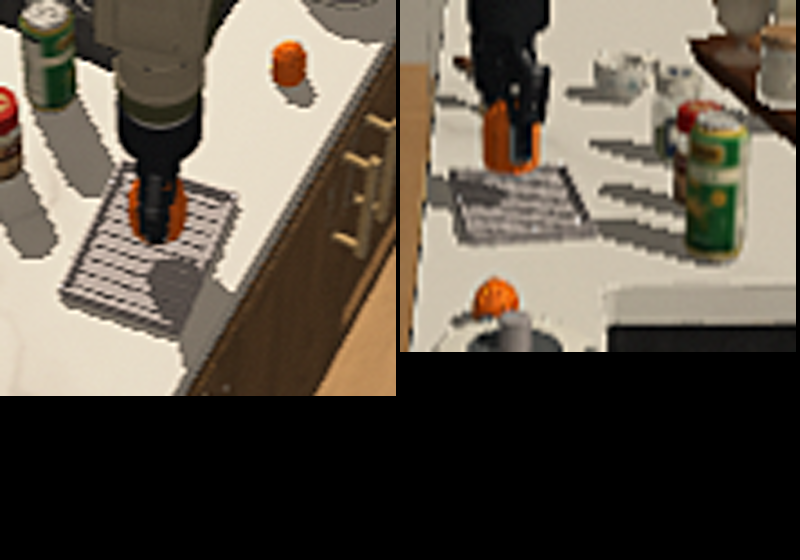

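The reamer is hanging upright over the tray, at about (158,215) in the left half, and will land near the tray's centre when lowered. I'll come down slowly now.

>>> send_rows:
  increments:
    - {"dx": 0,"dy": 0,"dz": -0.4,"roll": 0,"claw": -0.5}
    - {"dx": 0,"dy": 0,"dz": -0.8,"roll": 0,"claw": -0.5}
    - {"dx": 0,"dy": 0,"dz": -1.1,"roll": 0,"claw": -0.5}
    - {"dx": 0,"dy": 0,"dz": -1.25,"roll": 0,"claw": -0.5}
    - {"dx": 0,"dy": 0,"dz": -1.3,"roll": 0,"claw": -0.5}

```text
clock: 17.62
tcp_pos: [0.4748, 0.1938, 0.0264]
orientation: [-0.0, -0.195, 0.981, 0.0]
wrist_force: [-0.4, -0.1, -1.1]
finger_gap: 0.0511
grip_force: 65.0
```

>>> send_rows:
  increments:
    - {"dx": 0,"dy": 0,"dz": -0.04,"roll": 0,"claw": -0.5}
    - {"dx": 0,"dy": 0,"dz": -0.08,"roll": 0,"claw": -0.5}
    - {"dx": 0,"dy": 0,"dz": -0.11,"roll": 0,"claw": -0.5}
    - {"dx": 0,"dy": 0,"dz": -0.13,"roll": 0,"claw": -0.5}
    - {"dx": 0,"dy": 0,"dz": -0.14,"roll": 0,"claw": -0.5}

```text
clock: 18.25
tcp_pos: [0.4748, 0.1938, 0.0231]
orientation: [-0.0, -0.195, 0.981, 0.0]
wrist_force: [-0.1, -0.1, -1.6]
finger_gap: 0.0509
grip_force: 65.0
```

>>> send_rows:
  increments:
    - {"dx": 0,"dy": 0,"dz": -0.04,"roll": 0,"claw": -0.5}
    - {"dx": 0,"dy": 0,"dz": -0.08,"roll": 0,"claw": -0.5}
    - {"dx": 0,"dy": 0,"dz": -0.12,"roll": 0,"claw": -0.5}
    - {"dx": 0,"dy": 0,"dz": -0.15,"roll": 0,"claw": -0.5}
    - {"dx": 0,"dy": 0,"dz": -0.16,"roll": 0,"claw": -0.5}

```text
clock: 18.88
tcp_pos: [0.4748, 0.1938, 0.019]
orientation: [-0.0, -0.195, 0.981, 0.0]
wrist_force: [0.7, -0.6, -2.2]
finger_gap: 0.051
grip_force: 65.0
```

>>> send_rows:
  increments:
    - {"dx": 0,"dy": 0,"dz": -0.02,"roll": 0,"claw": -0.5}
    - {"dx": 0,"dy": 0,"dz": -0.04,"roll": 0,"claw": -0.5}
    - {"dx": 0,"dy": 0,"dz": -0.05,"roll": 0,"claw": -0.5}
    - {"dx": 0,"dy": 0,"dz": -0.06,"roll": 0,"claw": -0.5}
    - {"dx": 0,"dy": 0,"dz": -0.06,"roll": 0,"claw": -0.5}

```text
clock: 19.5
tcp_pos: [0.4748, 0.1938, 0.0175]
orientation: [-0.0, -0.195, 0.981, 0.0]
wrist_force: [0.2, 0.5, -1.8]
finger_gap: 0.0503
grip_force: 65.0
```

>>> send_rows:
  increments:
    - {"dx": 0,"dy": 0,"dz": -0.02,"roll": 0,"claw": -0.5}
    - {"dx": 0,"dy": 0,"dz": -0.04,"roll": 0,"claw": -0.5}
    - {"dx": 0,"dy": 0,"dz": -0.06,"roll": 0,"claw": -0.5}
    - {"dx": 0,"dy": 0,"dz": -0.06,"roll": 0,"claw": -0.5}
    - {"dx": 0,"dy": 0,"dz": -0.06,"roll": 0,"claw": -0.5}

```text
clock: 20.12
tcp_pos: [0.4749, 0.1939, 0.0166]
orientation: [0.0, -0.196, 0.981, 0.0]
wrist_force: [-2.6, -0.4, 5.9]
finger_gap: 0.0509
grip_force: 65.7
```

It's in contact, so I'll release it gently.

>>> send_rows:
  increments:
    - {"dx": 0,"dy": 0,"dz": 0.02,"roll": 0,"claw": 0.1}
    - {"dx": 0,"dy": 0,"dz": 0.02,"roll": 0,"claw": 0.25}
    - {"dx": 0,"dy": 0,"dz": 0.02,"roll": 0,"claw": 0.32}
    - {"dx": 0,"dy": 0,"dz": 0.02,"roll": 0,"claw": 0.42}
    - {"dx": 0,"dy": 0,"dz": 0.02,"roll": 0,"claw": 0.55}
  grip_force: 20

```text
clock: 20.75
tcp_pos: [0.4749, 0.1938, 0.0165]
orientation: [0.0, -0.195, 0.981, 0.0]
wrist_force: [-0.2, -0.2, -0.5]
finger_gap: 0.0665
grip_force: 0.0
```

>>> send_rows:
  increments:
    - {"dx": 0,"dy": 0,"dz": 0,"roll": 0,"claw": 0.6}
    - {"dx": 0,"dy": 0,"dz": 0.3,"roll": 0,"claw": 0.6}
    - {"dx": 0,"dy": 0,"dz": 1,"roll": 0,"claw": 0.6}
    - {"dx": 0,"dy": 0,"dz": 2,"roll": 0,"claw": 0.6}
    - {"dx": 0,"dy": 0,"dz": 3.2,"roll": 0,"claw": 0.6}

```text
clock: 21.38
tcp_pos: [0.4745, 0.1937, 0.0975]
orientation: [-0.0, -0.195, 0.981, 0.0]
wrist_force: [0.4, -0.6, 0.6]
finger_gap: 0.0681
grip_force: 0.0
```

>>> send_rows:
  increments:
    - {"dx": 0,"dy": 0,"dz": 1,"roll": 0,"claw": 0.6}
    - {"dx": 0,"dy": 0,"dz": 2.5,"roll": 0,"claw": 0.6}
    - {"dx": 0,"dy": 0,"dz": 4,"roll": 0,"claw": 0.6}
    - {"dx": 0,"dy": 0,"dz": 5,"roll": 0,"claw": 0.6}
    - {"dx": 0,"dy": 0,"dz": 5,"roll": 0,"claw": 0.6}

```text
clock: 22.0
tcp_pos: [0.4762, 0.1942, 0.2242]
orientation: [0.003, -0.195, 0.981, 0.0]
wrist_force: [0.6, -0.7, -0.4]
finger_gap: 0.0682
grip_force: 0.0
```

```bash
python3 - <<'E'
from h import *
s=get_state();print({k:np.round(s[k],3) for k in("clock","tcp_pos","wrist_force","finger_gap")})
a=read_camera("scene")["image"][145:295,205:330];b=read_camera("side")["image"][150:255,210:300]
o=np.zeros((600,800,3),np.uint8);A=cv2.resize(a,None,fx=3.2,fy=3.2,interpolation=2);B=cv2.resize(b,None,fx=4.4,fy=4.4,interpolation=2)
o[:A.shape[0],:A.shape[1]]=A;o[:B.shape[0],402:402+B.shape[1]]=B[:, :398]
cv2.imwrite("pics/fin.png",o)
E
```

```text
{'clock': np.float64(22.0), 'tcp_pos': array([0.476, 0.194, 0.224]), 'wrist_force': array([ 0.591, -0.666, -0.418]), 'finger_gap': np.float64(0.068)}
```

View pics/fin.png

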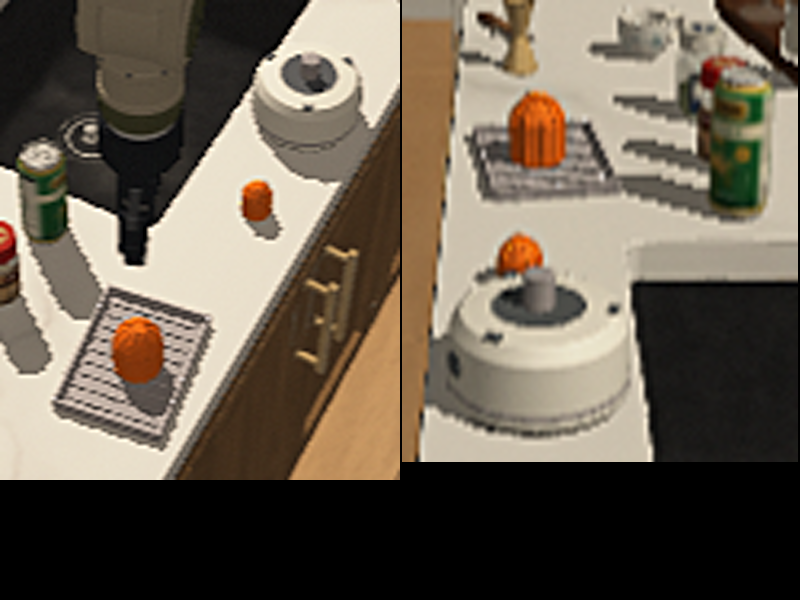

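The reamer stands upright in the middle of the tray at (137,350). The press is standing in place at (305,95), and the gripper is clear.

```bash
python3 -c "from workcell import *; print(hand_in())"
```

```text
the job is handed in; nothing more can be done
None
```

The large reamer is off the spindle and standing upright near the middle of the draining tray, the drive unit is still standing where it was, and the job was handed in at about 22 s on the robot's clock.

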